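Lock the shaker's dish tray with its R-clip

TASK

Lock the dish tray onto the bench shaker with its R-clip: pick the clip up from the bench by its eye, thread its straight leg through the cross hole of the stud in the middle of the tray, and push it in until the sprung leg rides over the stud and snaps home around it, then let go. Go by feel and stop at the snap: the shaker's deck slides loosely away from the push until it meets its stop, and it must not be rammed. Leave the dishes on the tray and the marker pen on the bench undisturbed.

Things in the scene. Friction and masses are not known exactly. Their poses are not given: they have to be found in the camera images.
- shaker: Reciprocating bench shaker, standing fast on the bench: cream case 240 x 250 mm, 78 mm high. Origin: centre of its underside, on the bench; x is the direction of the stroke, from the blue control panel (it faces the robot more or less) to the back, z up. On it an aluminium dish tray 210 (x) x 280 (y) mm, floor 95 mm above the bench, rim 6 mm.
- stroke_mid (a point): Middle of the stroke, above the shaker's origin, 133 mm over the bench; axes as the shaker's. Tray and stud slide along x only: the stud's axis starts up to 28 mm before or behind this point. 3 N of drag, no spring: pushed along x they run loose, 3 to 29 mm, not known how far, then meet a rubber stop (about 10 N per mm).
- hole_line (a point): Point 60 mm before stroke_mid, level with it: the axis of the stud's cross hole always lies on the line through both. The locking stud is an upright steel pin, 18 mm in diameter, in the middle of the tray, top 151 mm above the bench, on a black hub 34 mm across and 128 mm high. The hole is 6.5 mm wide and high, flared to 10 mm at both mouths, 9 mm before and behind the stud's axis.
- clip: R-clip (hairpin spring clip) of bright steel wire 4.5 mm thick, 107 mm long, 40 g, lying flat on the bench to the left or the right of the shaker. Origin: middle of its eye, on the underside; x along the legs to their free ends, z up as it lies. A straight leg runs along x at y = -5 mm, a sprung leg lies beside it on the +y side; both in the lower 4.5 mm.
- clip_eye (a point): Middle of the clip's eye, 4.5 mm above its underside: the part to hold. The eye is a double-wound oval wire loop 38 mm long (x), 26 mm wide (y), 9 mm high; its sides at y = +-13 mm are straight for 24 mm.
- clip_seat (a point): Point on the straight leg's axis, at x = 54, y = -5, z = 2.25 mm of the clip: it is at the centre of the stud's hole when the clip is home. Pushed a few mm farther than home, the clip jams on the stud and the force climbs steeply; 15 N of push is already too much.
- clip_tip (a point): End of the straight leg, at x = 86, y = -5, z = 2.25 mm of the clip, 32 mm beyond clip_seat, with a round tip. It goes through the hole first.
- hollow: The hollow of the sprung leg (x 47 to 59, y about 5 mm of the clip), which bears on the outside of the stud, lightly sprung against it, when the clip is home. Its pose is that of the sprung leg's bend, at x = 28, y = 4.5 mm of the clip, and turns with the leg by up to 0.12 rad.
- nose: The inward nose of the sprung leg, at x = 66, y = 0.4 mm of the clip, and the flare beyond it, to x = 79.5, y = 9.3 mm (its pose: as hollow's). Pushed in, the flare meets the stud about 23 mm before home, the nose passes the widest part about 10 mm before home, at 6 to 11 N of push; then the push drops to nothing and the spring draws the clip home.
- dish_a: Closed Petri dish with pale agar, 90 mm across, 15 mm high, 40 g, loose on the tray on the shaker's left (+y). Origin: centre of its underside.
- dish_b: The same, on the shaker's right (-y).
- marker: Blue marker pen, 136 mm long, 15 mm thick, lying on the bench on the other side of the shaker from the clip. Origin: under its middle; x to its tip.
Not all that is in view belongs to the job. Several things have the shape of the clip; the one meant has the colours described above.

How it is judged:
By the outcome, as a careful person would: the job done as asked, in the order asked, and still so for the second after the job is handed in, with the robot touching nothing.
It also fails if it takes over 51 s, if anything falls off the work surface, if the arm or the gripper's body presses on something with over 40 N, if the wrist force passes 120 N, or if a joint passes its speed limit or range.

ROBOT

A 6-joint arm with a two-finger parallel gripper is mounted at the origin on the work surface. World frame = base frame: x ahead of the robot, y to its left, z up, the work surface at z = 0. Lengths are in m, angles in rad, forces in N, time in s.
With the tool pointing down it reaches from about 0.275 to 0.85 m from the base axis. Payload 19 kg.
Tool frame: the origin (TCP) lies between the finger pads; the fingertips stand 11 mm ahead of it and the grasp point (between the pads) lies 8 mm behind it (r.tip_reach is the distance from the TCP to the fingertips, in m); z points along the fingers, y is the line along which they close (so a half turn about z gives the same grasp; the last joint's range is limited). The gripper opens to 85 mm and grips with 20 to 120 N. Pads are 22 mm wide; open, the fingers measure 114 mm over their backs; the gripper's body (76 mm by 85 mm) begins 54 mm behind the grasp point. The pads swing forward as they close: fully open they stand 13 mm farther back than shut.
Start: joints at [-1.335, 0.15, 1.437, -0, 1.554, -0.134], TCP at [0.208, -0.536, 0.242] pointing down, gripper open.
Joint ranges: [-2.8, 2.8], [-0.68, 2.1], [0.12, 2.68], [-1.39, 4.53], [0.16, 2.79], [-2.81, 2.81]. Speed limits (rad/s): [1.89, 1.89, 2.22, 3.01, 3.01, 3.01].

INTERFACE

Orientations are given as [roll, pitch, yaw] about the fixed x, y, z axes, in that order (R = Rz(yaw) Ry(pitch) Rx(roll)).
In Python, from workcell import r gives the robot as it stands.
- The arm moves only by the tool play_rows, never from a script. Its argument "steps" is a list of rows, each a list of 5 numbers: the shift along the tool's x, y, z scaled (see below), then the turn about the tool's z scaled (see below), then the closure, from -1 (fully open) to 1 (shut). A call has exactly 8 rows; each row is the pose to reach, as a shift and turn from the pose commanded when the call began, along the tool's axes at that moment, turning the shorter way round; what a row does not reach only later rows make up. The controller multiplies each number of a shift by 50 cm and each number of a turn by pi rad. A row lasts 1/10 s, in which the tool goes at most 50 mm and 8.59 degrees, less where a joint would pass 70% of its speed; a pose out of reach is approached as far as the arm can. A call with a number of a shift or a turn outside -1 to 1 is refused whole. A call with a gripper value outside its range is refused whole. The fingers move at their own pace and stop on an object; the grip force is fixed at half the most. Time passes only in rows, so rows that repeat a pose let the fingers close, or fill a call up. It gives the time, the measured TCP pose, the force, the opening and the grip force at its end, in the units of the state.
- r.get_obs(): the state, without advancing time (a new reading comes with each control period).
- r.snapshot(name): name is "side" or "top" or "wrist"; returns a dict with "pixels" (400x640x3 uint8, red, green, blue), "range_z" (400x640 float32, m along the optical axis (not along the pixel's ray), 0 where there is no reading), "camera_matrix" (3x3 intrinsics, pixels), "world_to_cam" (4x4, takes a point from world to camera coordinates); the wrist camera has in their place "T_tool_cam" (4x4, takes a point from camera to tool coordinates, whose origin is the TCP and whose axes are the flange's). Camera axes: x right, y down, z forward; pixel columns grow to the right and rows downward; lengths in m; the calibration is good to about 2 mm. The wrist camera is an equidistant fisheye: a pixel r from the principal point sees the ray r / f radians off the axis. A picture is of the moment at which its call begins: read the wrist's pose just before it.
- r.hand_in(): hands the job in; it is judged then, once.
The state is a dict: "clock": time; "joints": joint angles; "dq": joint speeds; "effort": joint torques, N m; "tcp_pos": TCP position; "ee_rot": TCP orientation; "ft_force": force on the tool from outside, world axes, zero at the start; "ft_torque": the same for the moment, N m; "width": finger opening in m; "finger_force": force on a finger pad.
Only numpy, scipy, OpenCV 4.12 (cv2) and the standard library are available. Lean on these libraries where they do the work, as an engineer would, in place of code of your own. Each camera call takes 0.05 s, during which the arm holds its last target. There are 200 camera calls.

## Working session

There is one attempt and no reset: what is moved stays moved. The work goes in short steps, Python scripts to look and compute and a tool call to move; the robot and the scene stay as the last step left them, time stands still between calls to the robot, and variables do not carry over. Pictures are saved under pics/ and viewed, at most 10 in all, crops included, and the job is handed in when it is done.

Besides the shell and the picture viewer there is one more tool, called after "Emit:" as name(argument=value, ...) on one line, values as JSON. play_rows: Moves the arm, as the interface text tells. Shifts and turns lie within -1 to 1; 1 stands for 50 cm of shift or pi rad of turn. Its arguments: {"type":"object","properties":{"steps":{"type":"array","items":{"type":"array","items":{"type":"number","minimum":-1,"maximum":1}}}},"required":["steps"]}

```bash
mkdir -p pics; ls
cat > h.py <<'E'
import numpy as np, cv2
from workcell import r
def snap(n):
    o=r.get_obs(); s=r.snapshot(n); np.savez(f'pics/{n}.npz',**{k:np.asarray(v) for k,v in s.items()},p=o['tcp_pos'],e=o['ee_rot']); return s
def load(n): return np.load(f'pics/{n}.npz')
def world(s,u,v,z=None):
    """pixel -> world; by depth or intersect with plane z"""
    K=s['camera_matrix'];T=np.linalg.inv(s['world_to_cam'])
    d=np.array([(u-K[0,2])/K[0,0],(v-K[1,2])/K[1,1],1.])
    if z is None: return T[:3,:3]@(d*s['range_z'][int(round(v)),int(round(u))])+T[:3,3]
    D=T[:3,:3]@d; return T[:3,3]+D*(z-T[2,3])/D[2]
def save(n,img): cv2.imwrite(f'pics/{n}.png',img[...,::-1])
E
python3 - <<'E'
from h import *
for n in('top','side'):
    s=snap(n); save(n+'1',s['pixels']); print(n,s['camera_matrix'].round(1).tolist(),s['world_to_cam'].round(3).tolist())
print(r.get_obs())
E
```

```text
pics
top [[500.2, 0.0, 329.0], [0.0, 500.2, 197.7], [0.0, 0.0, 1.0]] [[-0.019, -1.0, -0.007, 0.002], [-0.992, 0.02, -0.124, 0.488], [0.124, 0.004, -0.992, 1.172], [0.0, 0.0, 0.0, 1.0]]
side [[503.1, 0.0, 320.0], [0.0, 503.1, 201.8], [0.0, 0.0, 1.0]] [[-0.851, -0.525, 0.015, 0.408], [-0.319, 0.494, -0.809, 0.23], [0.417, -0.694, -0.588, 1.082], [0.0, 0.0, 0.0, 1.0]]
{'clock': 0.1, 'joints': array([-1.33497221e+00,  1.50905334e-01,  1.43795425e+00,  7.65328648e-06,
        1.55383491e+00, -1.34016652e-01]), 'dq': array([ 0.00092107, -0.00099747, -0.00126651,  0.00147544, -0.00039104,
       -0.00012092]), 'effort': array([ 4.98435198e-03, -7.14380622e+01, -5.71794355e+01, -1.87306150e-04,
        7.23753154e-03,  1.53405506e-05]), 'tcp_pos': array([ 0.20776607, -0.53591347,  0.24175964]), 'ee_rot': array([-3.14050172e+00, -1.54806551e-04,  3.69840547e-01]), 'ft_force': array([-0.49883779,  0.4338189 , -0.50220692]), 'ft_torque': array([-0.05958203, -0.03820727, -0.0001641 ]), 'finger_force': 0.0, 'width': 0.08561339162270418}
```

View pics/top1.png

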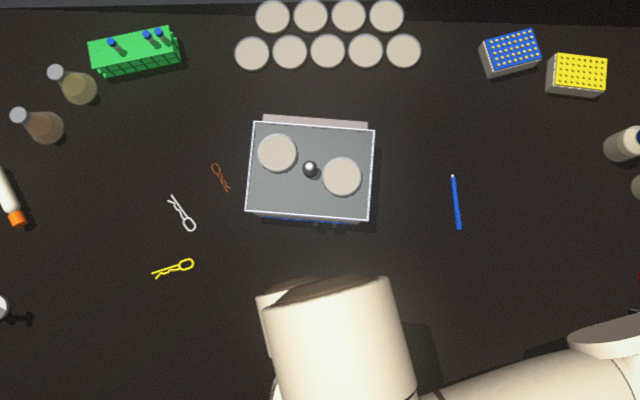

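View pics/side1.png

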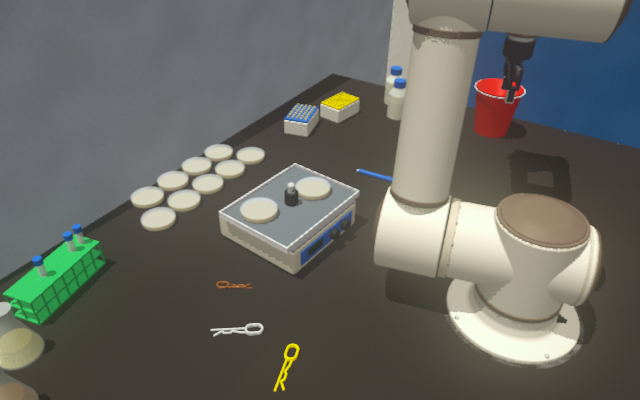

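Candidates in the top view are copper (220,177), bright steel (182,212) and yellow (173,268). The steel one matches "bright steel wire". The marker is at (456,201), right of the shaker, so the clip should be on the left, as it is. I'll confirm this in an enlarged crop alongside the shaker.

Run:
```python
from h import *
s=load('top'); p=s['pixels']
a=cv2.resize(p[185:240,155:210],None,fx=7,fy=7,interpolation=cv2.INTER_CUBIC)
b=cv2.resize(p[108:228,240:380],None,fx=3,fy=3,interpolation=cv2.INTER_CUBIC)
m=np.zeros((400,805,3),np.uint8); m[:385,:385]=a; m[:360,385:805]=b
save('crop1',m[:,:800])
for u,v in((310,168),(276,153),(341,177)): print(world(s,u,v))
```

```text
[0.53855343 0.03226248 0.15227576]
[0.58279988 0.11083287 0.10878338]
[ 0.52486252 -0.03558989  0.10744079]
```

View pics/crop1.png

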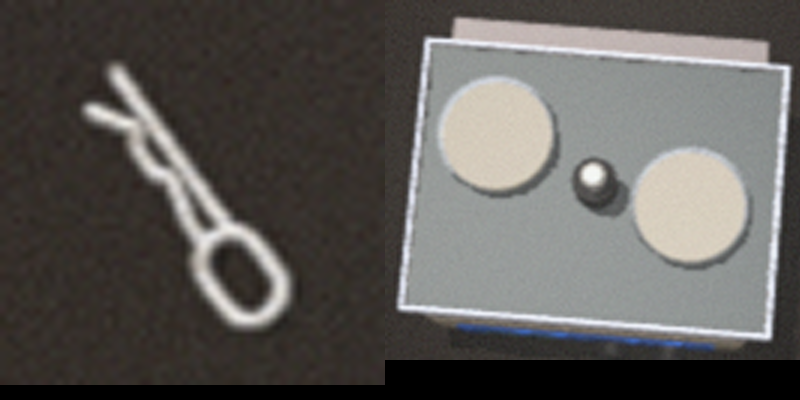

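Crop 1 confirms it. The steel clip has its eye centre at about (241,274), its straight leg tip at about (115,68), and the sprung leg on the left. The tray rim corners are at about (427,40), (790,67), (770,338) and (400,308).

```bash
cat >> h.py <<'E'
def wrap(a): return (a+np.pi)%(2*np.pi)-np.pi
def rel(x,y,z,yaw):
    """scaled row for target TCP pose, tool pointing down"""
    from scipy.spatial.transform import Rotation as R
    o=r.get_obs(); M=R.from_euler('xyz',o['ee_rot']).as_matrix()
    d=M.T@(np.array([x,y,z])-o['tcp_pos']); t=-wrap(yaw-o['ee_rot'][2])
    return (d/.5).round(4),round(t/np.pi,4),o
E
python3 - <<'E'
from h import *
s=load('top')
c=[world(s,240+(a-385)/3,108+b/3,.101)[:2] for a,b in((427,40),(790,67),(770,338),(400,308))]
c=np.array(c);print('corners',c.round(4).tolist(),'ctr',c.mean(0))
TL,TR,BR,BL=c
print('size',[np.linalg.norm(v).round(4) for v in(TL-BL,TR-BR,TL-TR,BL-BR)])
f=lambda v:np.arctan2(v[1],v[0]);print('yaw x',f(TL-BL),f(TR-BR),'from y',f(TL-TR)-np.pi/2,f(BL-BR)-np.pi/2)
# refine by colour segmentation: steel clip
p=s['pixels'][185:240,155:210].astype(int); m=(p.min(2)>110).astype(np.uint8)
q=cv2.findNonZero(m).reshape(-1,2)+[155,185]
g=lambda a,b,z:world(s,155+a/7-.43,185+b/7-.43,z)[:2]
eye=g(241,274,.009); tip=g(115,68,.0025); root=g(228,225,.0025)
print('eye',eye,'tip',tip,'yaw leg',f(tip-root),'eye-tip',np.linalg.norm(tip-eye))
w=np.array([world(s,u,v,.004)[:2] for u,v in q]);print('n',len(q))
y=f(tip-root);R=np.array([[np.cos(y),np.sin(y)],[-np.sin(y),np.cos(y)]])
l=(w-eye)@R.T;print('local x',l[:,0].min(),l[:,0].max(),'y',l[:,1].min(),l[:,1].max());e=l[l[:,0]<12];print('eye y',e[:,1].min(),e[:,1].max())
print(rel(*eye,.1,y)); print(r.tip_reach)
E
```

```text
corners [[0.66, 0.162], [0.633, -0.1162], [0.4254, -0.0949], [0.4534, 0.1824]] ctr [0.54291502 0.03333728]
size [np.float64(0.2076), np.float64(0.2087), np.float64(0.2795), np.float64(0.2788)]
yaw x -0.09830031635895932 -0.101998440663119 from y -0.09683381325478368 -0.10054915549626853
eye [0.43348077 0.33481219] tip [0.50754816 0.38229106] yaw leg 0.6270955048800992 eye-tip 0.08797852406949379
n 230
local x -0.01732864495548341 0.08796146706767517 y -0.012122626568058733 0.014759812815770046
eye y -0.012122626568058733 0.014759812815770046
(array([ 1.0503, -1.4602,  0.2853]), np.float64(-0.0819), {'clock': 0.1, 'joints': array([-1.33497221e+00,  1.50905334e-01,  1.43795425e+00,  7.65328648e-06,
        1.55383491e+00, -1.34016652e-01]), 'dq': array([ 0.00092107, -0.00099747, -0.00126651,  0.00147544, -0.00039104,
       -0.00012092]), 'effort': array([ 4.98435198e-03, -7.14380622e+01, -5.71794355e+01, -1.87306150e-04,
        7.23753154e-03,  1.53405506e-05]), 'tcp_pos': array([ 0.20776607, -0.53591347,  0.24175964]), 'ee_rot': array([-3.14050172e+00, -1.54806551e-04,  3.69840547e-01]), 'ft_force': array([-0.49883779,  0.4338189 , -0.50220692]), 'ft_torque': array([-0.05958203, -0.03820727, -0.0001641 ]), 'finger_force': 0.0, 'width': 0.08561339162270418})
0.011
```

Emit:
play_rows(steps=[[0.44, -0.61, 0, 0, 0], [0.44, -0.61, 0, 0, 0], [0.44, -0.61, 0, 0, 0], [0.44, -0.61, 0, 0, 0], [0.44, -0.61, 0, 0, 0], [0.44, -0.61, 0, 0, 0], [0.44, -0.61, 0, 0, 0], [0.44, -0.61, 0, 0, 0]])

```text
clock: 0.9
tcp_pos: [0.3027, -0.1693, 0.2424]
ee_rot: [3.141, -0.001, 0.371]
ft_force: [0.4, -0.8, 0.0]
width: 0.0428
finger_force: 0.0
```

Emit:
play_rows(steps=[[0.44, -0.61, 0, 0, 0], [0.44, -0.61, 0, 0, 0], [0.44, -0.61, 0, 0, 0], [0.44, -0.61, 0, 0, 0], [0.44, -0.61, 0, 0, 0], [0.44, -0.61, 0, 0, 0], [0.44, -0.61, 0, 0, 0], [0.44, -0.61, 0, 0, 0]])

```text
clock: 1.7
tcp_pos: [0.3974, 0.1942, 0.2422]
ee_rot: [-3.142, -0.0, 0.371]
ft_force: [2.2, -1.0, 0.5]
width: 0.0427
finger_force: 0.0
```

Run:
```python
from h import *
print(rel(.434,.336,.11,.627))
```

```text
(array([ 0.171 , -0.2379,  0.2645]), np.float64(-0.0816), {'clock': 1.7, 'joints': array([ 2.79940670e-01, -1.31228331e-01,  1.72178329e+00,  5.31017786e-05,
        1.55083527e+00,  1.48015295e+00]), 'dq': array([ 0.98936692,  0.64975355, -0.55191252, -0.00364309, -0.09961642,
        0.98250139]), 'effort': array([ -8.85433584, -54.27949548, -50.06989002,   0.50459571,
         0.61539184,  -2.77511001]), 'tcp_pos': array([0.39736445, 0.19416633, 0.24223688]), 'ee_rot': array([-3.14155810e+00, -2.06396016e-04,  3.70582992e-01]), 'ft_force': array([ 2.18281178, -0.97202455,  0.47007515]), 'ft_torque': array([-0.05403274, -0.06213291,  0.0042908 ]), 'finger_force': 0.0, 'width': 0.04268549221441756})
```

Emit:
play_rows(steps=[[0.155, -0.215, 0.22, -0.0816, 0], [0.155, -0.215, 0.22, -0.0816, 0], [0.155, -0.215, 0.22, -0.0816, 0], [0.155, -0.215, 0.22, -0.0816, 0], [0.155, -0.215, 0.22, -0.0816, 0], [0.155, -0.215, 0.22, -0.0816, 0], [0.155, -0.215, 0.22, -0.0816, 0], [0.155, -0.215, 0.22, -0.0816, 0]])

```text
clock: 2.5
tcp_pos: [0.4313, 0.3194, 0.1334]
ee_rot: [3.141, -0.002, 0.625]
ft_force: [-0.2, 0.5, -0.0]
width: 0.0426
finger_force: 0.0
```

```bash
cat >> h.py <<'E'
from scipy.spatial.transform import Rotation as Ro
def wpix(s,P):
    """world -> wrist pixel"""
    M=np.eye(4);M[:3,:3]=Ro.from_euler('xyz',s['e']).as_matrix();M[:3,3]=s['p']
    c=np.linalg.inv(M@s['T_tool_cam'])@np.append(P,1); K=s['camera_matrix']
    rho=np.hypot(c[0],c[1]);th=np.arctan2(rho,c[2])
    return K[:2,2]+K[0,0]*th*c[:2]/rho
def wray(s,u,v,z):
    """wrist pixel -> world on plane z"""
    K=s['camera_matrix'];x=np.array([u-K[0,2],v-K[1,2]]);n=np.hypot(*x)+1e-9;th=n/K[0,0]
    M=np.eye(4);M[:3,:3]=Ro.from_euler('xyz',s['e']).as_matrix();M[:3,3]=s['p'];T=M@s['T_tool_cam']
    d=T[:3,:3]@np.array([*(np.sin(th)*x/n),np.cos(th)]);return T[:3,3]+d*(z-T[2,3])/d[2]
E
python3 - <<'E'
from h import *
snap('wrist');s=load('wrist');save('w1',s['pixels']);print(s['camera_matrix'],s['T_tool_cam'].round(3),s['p'],s['e'])
print(wpix(s,[.434,.336,.009]),wpix(s,[.5075,.3823,.002]))
E
```

```text
[[309.70691629   0.         322.80390286]
 [  0.         309.70691629 204.30597527]
 [  0.           0.           1.        ]] [[ 0.001 -0.964 -0.264  0.066]
 [ 1.     0.001  0.    -0.001]
 [-0.    -0.264  0.964 -0.131]
 [ 0.     0.     0.     1.   ]] [0.43131683 0.31938403 0.13340474] [ 3.14138080e+00 -1.58335112e-03  6.25289353e-01]
[309.27537026 186.66235605] [315.742129   83.9398616]
```

View pics/w1.png

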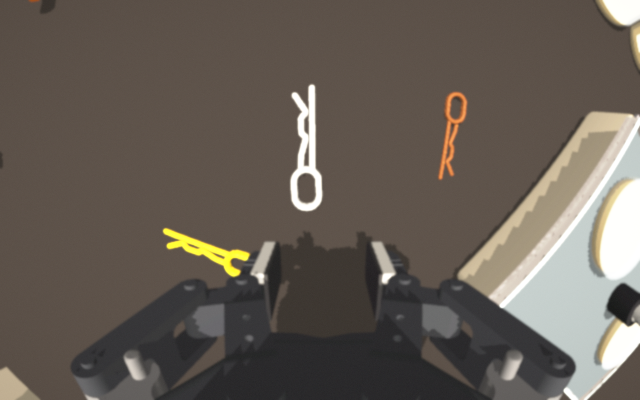

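The wrist view shows the steel clip with its eye centre at (306,188) and its straight leg running from (312,165) to (312,89). The yellow clip's eye ends at (247,258), so I'll check finger clearance from it.

Run:
```python
from h import *
s=load('wrist')
p=s['pixels'].astype(int);m=((p.min(2)>150)).astype(np.uint8);m[:80]=0;m[215:]=0;m[:,:280]=0;m[:,335:]=0
ys,xs=np.nonzero(m);W=np.array([wray(s,u,v,.003)[:2] for u,v in zip(xs,ys)])
eye=wray(s,306,188,.0045)[:2];a=wray(s,312,165,.00225)[:2];b=wray(s,312,89,.00225)[:2]
y=np.arctan2(*(b-a)[::-1]);print('eye',eye,'tipend',b,'yaw',y,'dist',np.linalg.norm(b-eye),'ang',np.arctan2(*(b-eye)[::-1])+.058)
R=np.array([[np.cos(y),np.sin(y)],[-np.sin(y),np.cos(y)]])
l=(W-eye)@R.T*1e3;e=l[abs(l[:,0])<10];print('x',l[:,0].min(),l[:,0].max(),'eye y',e[:,1].min(),e[:,1].max())
s1=l[(l[:,0]>60)&(l[:,1]<-1.5)];print('leg fit',np.polyfit(s1[:,0],s1[:,1],1),s1[:,1].mean())
for u,v in((247,258),(235,272),(240,250)): print('yellow local',R@(wray(s,u,v,.0045)[:2]-eye)*1e3)
```

```text
eye [0.43050064 0.33721285] tipend [0.50214293 0.38227265] yaw 0.6225116013911354 dist 0.0846345194650966 ang 0.6194384825240975
x -20.175197090059584 88.68712508136998 eye y -12.922139820683022 14.026364178364757
leg fit [ 1.20665500e-03 -4.53903158e+00] -4.449502211298975
yellow local [-67.28168642  56.88726369]
yellow local [-82.88857932  70.49327857]
yellow local [-59.18672358  63.02542963]
```

Run:
```python
from h import *
print(rel(.431,.337,.05,.623)[:2])
```

```text
(array([ 0.0198, -0.0289,  0.1667]), np.float64(0.0007))
```

Emit:
play_rows(steps=[[0.02, -0.029, 0.1, 0.0007, 0.2], [0.02, -0.029, 0.166, 0.0007, 0.2], [0.02, -0.029, 0.166, 0.0007, 0.2], [0.02, -0.029, 0.2, 0.0007, 0.2], [0.02, -0.029, 0.22, 0.0007, 0.2], [0.02, -0.029, 0.232, 0.0007, 0.2], [0.02, -0.029, 0.236, 0.0007, 0.2], [0.02, -0.029, 0.236, 0.0007, 0.2]])

```text
clock: 3.35
tcp_pos: [0.4309, 0.3376, 0.015]
ee_rot: [-3.142, -0.001, 0.624]
ft_force: [-0.5, -0.7, 0.6]
width: 0.0341
finger_force: 0.0
```

Run:
```python
from h import *
print(rel(.431,.337,.013,.623)[:2])
snap('wrist');s=load('wrist');save('w2',cv2.resize(s['pixels'][130:330,200:440],None,fx=2.5,fy=2.5))
```

```text
(array([-0.0004,  0.0011,  0.0039]), np.float64(0.0003))
```

View pics/w2.png

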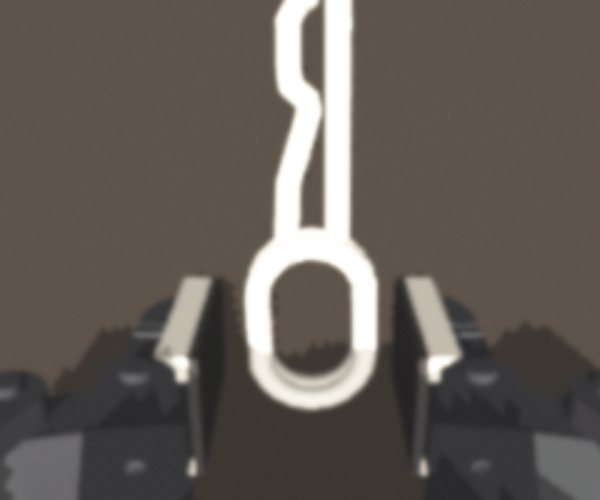

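The eye (centre about (312,320) in the crop) sits squarely between the pads, so I'll lower 2.5 mm and close.

Emit:
play_rows(steps=[[0, 0.001, 0.004, 0, 0.2], [0, 0.001, 0.005, 0, 0.25], [0, 0.001, 0.005, 0, 0.3], [0, 0.001, 0.005, 0, 0.4], [0, 0.001, 0.005, 0, 0.5], [0, 0.001, 0.005, 0, 0.5], [0, 0.001, 0.005, 0, 0.5], [0, 0.001, 0.005, 0, 0.5]])

```text
clock: 4.2
tcp_pos: [0.431, 0.3372, 0.0122]
ee_rot: [-3.142, -0.0, 0.624]
ft_force: [-2.0, -1.3, 5.7]
width: 0.024
finger_force: 59.3
```

Emit:
play_rows(steps=[[0, 0, -0.02, 0, 0.6], [0, 0, -0.1, 0, 0.6], [0, 0, -0.2, 0, 0.6], [0, 0, -0.3, 0.05, 0.6], [-0.03, 0.05, -0.38, 0.09, 0.6], [-0.09, 0.12, -0.38, 0.13, 0.6], [-0.15, 0.2, -0.38, 0.17, 0.6], [-0.2, 0.27, -0.38, 0.2, 0.6]])

```text
clock: 5.0
tcp_pos: [0.4279, 0.1674, 0.2028]
ee_rot: [-3.141, -0.001, -0.009]
ft_force: [1.4, -0.3, -0.1]
width: 0.024
finger_force: 59.1
```

Run:
```python
from h import *
a=rel(.429,.049,.2,-.0995);print(a[:2],a[2]['tcp_pos'],a[2]['dq'].round(2))
```

```text
(array([0.0042, 0.2368, 0.0055]), np.float64(0.0289)) [0.42794408 0.1674019  0.2027707 ] [-0.91 -0.36  0.34  0.    0.02  0.02]
```

Emit:
play_rows(steps=[[0.004, 0.06, 0, 0.015, 0.6], [0.004, 0.13, 0, 0.029, 0.6], [0.004, 0.19, 0, 0.029, 0.6], [0.004, 0.225, 0, 0.029, 0.6], [0.004, 0.237, 0, 0.029, 0.6], [0.004, 0.237, 0.004, 0.029, 0.6], [0.004, 0.237, 0.004, 0.029, 0.6], [0.004, 0.237, 0.004, 0.029, 0.6]])

```text
clock: 5.8
tcp_pos: [0.43, 0.0514, 0.1998]
ee_rot: [-3.141, 0.0, -0.094]
ft_force: [0.2, -0.6, -0.6]
width: 0.0236
finger_force: 59.1
```

Run:
```python
from h import *
snap('wrist');s=load('wrist');save('w3',cv2.resize(s['pixels'][0:300,120:520],None,fx=2,fy=2));print(s['p'],s['e'],r.get_obs()['ft_force'])
```

```text
[0.43002175 0.0514353  0.19980381] [-3.14131545e+00  2.32775944e-04 -9.44794788e-02] [-0.21108152  0.80517473 -0.17525381]
```

View pics/w3.png

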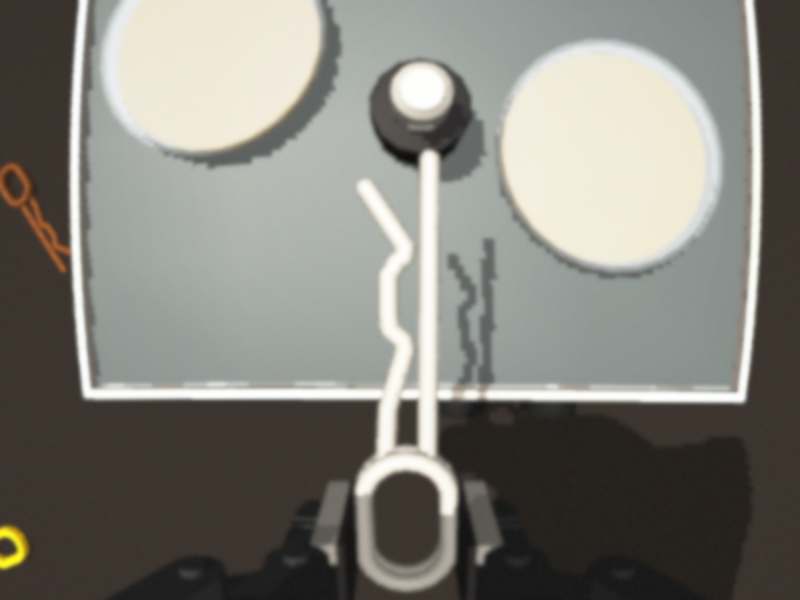

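The view shows the straight leg from (427,440) to its tip at (429,152), the stud's top disc centred at (421,88), and the tray's front rim corners at (86,397) and (744,400). I'll measure the lateral offset and the angles.

Run:
```python
from h import *
s=load('wrist');g=lambda a,b,z:wray(s,120+a/2-.25,b/2-.25,z)[:2]
zl=s['p'][2]-.0122+.00225
a,b=g(427,435,zl),g(429,155,zl);st=g(421,88,.151)
f=lambda v:np.arctan2(v[1],v[0])
L,R=g(86,397,.101),g(744,400,.101)
print('leg',a,b,'len',np.linalg.norm(b-a),'yaw',f(b-a),'tool yaw',s['e'][2]);print('stud',st,'rim yaw',f(L-R)-np.pi/2,np.linalg.norm(L-R),'rim mid',(L+R)/2)
for yw in(-.0995,):
    X=np.array([np.cos(yw),np.sin(yw)]);Y=np.array([-X[1],X[0]])
    print('tip rel stud',(b-st)@X,(b-st)@Y,'tip rel rim mid',(b-(L+R)/2)@Y,'stud rel rim mid',(st-(L+R)/2)@X,(st-(L+R)/2)@Y)
    t=s['p'][:2];print('tip rel tcp',(b-t)@X,(b-t)@Y)
# detect stud top centroid
p=s['pixels'];m=(p[20:62,310:352].min(2)>215).astype(np.uint8);n,lab,stt,c=cv2.connectedComponentsWithStats(m);print(stt,c+[310,20])
t2=load('top');print('top-view stud',world(t2,240+(593-385)/3-.33,108+176/3-.33,.151))
```

```text
leg [0.45040835 0.04455383] [0.51560031 0.03829227] len 0.06549197628922081 yaw -0.09575424319941347 tool yaw -0.0944794788054093
stud [0.54142873 0.03672784] rim yaw -0.09828294113517622 0.27906075383161916 rim mid [0.43723902 0.04614124]
tip rel stud -0.025856072192179388 -0.0010089953492750658 tip rel rim mid -2.6056437713058076e-05 stud rel rim mid 0.10460947681365428 0.0009829389115620078
tip rel tcp 0.0864608654910627 -0.004576998261955839
[[   0    0   42   42 1314]
 [   7   13   26   22  450]] [[330.90106545  39.4847793 ]
 [329.32888889  43.46444444]]
top-view stud [0.54251103 0.03443395 0.151     ]
```

Emit:
play_rows(steps=[[-0.012, -0.002, 0.03, 0.0013, 0.6], [-0.012, -0.002, 0.06, 0.0013, 0.6], [-0.012, -0.002, 0.09, 0.0013, 0.6], [-0.012, -0.002, 0.105, 0.0013, 0.6], [-0.012, -0.002, 0.112, 0.0013, 0.6], [-0.012, -0.002, 0.1135, 0.0013, 0.6], [-0.012, -0.002, 0.1135, 0.0013, 0.6], [-0.012, -0.002, 0.1135, 0.0013, 0.6]])

```text
clock: 6.65
tcp_pos: [0.4245, 0.0522, 0.1436]
ee_rot: [-3.141, -0.001, -0.099]
ft_force: [-1.0, 0.2, -0.8]
width: 0.0236
finger_force: 59.1
```

Run:
```python
from h import *
snap('wrist');s=load('wrist');w=s['pixels'];snap('side');t=load('side')
T=t['world_to_cam'];c=T[:3,:3]@[.52,.037,.133]+T[:3,3];q=t['camera_matrix']@c;q=q[:2]/q[2];print(q)
u,v=q.astype(int)
m=np.zeros((600,800,3),np.uint8);m[:,:400]=cv2.resize(w[20:170,280:380],(400,600),interpolation=cv2.INTER_CUBIC)
m[:400,400:]=cv2.resize(t['pixels'][v-25:v+25,u-25:u+25],(400,400),interpolation=cv2.INTER_CUBIC)
save('w4',m);print(s['p'],s['e'],u,v)
```

```text
[298.00108684 191.08424906]
[0.42447444 0.05223449 0.14361633] [-3.14146776e+00 -7.65278069e-04 -9.94876983e-02] 298 191
```

View pics/w4.png

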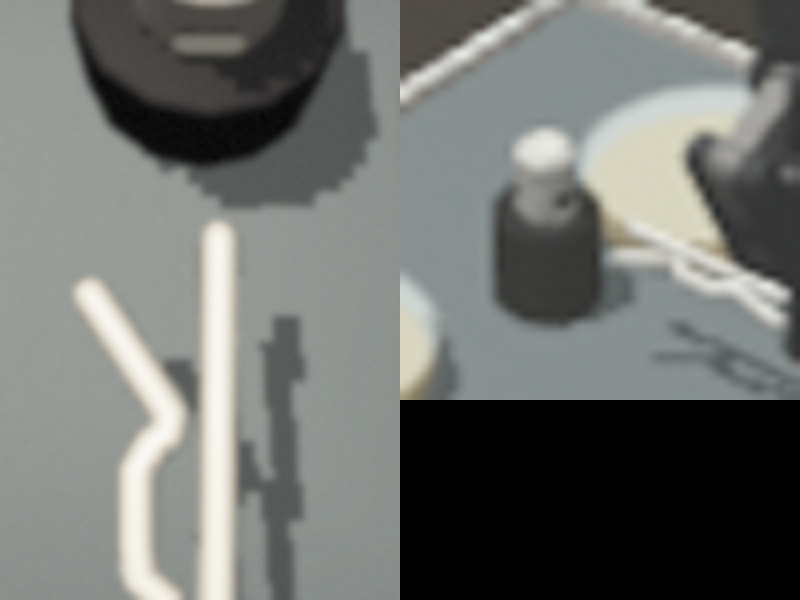

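The wrist crop shows the leg tip at (218,225) and its shank at (219,590). The hub's edges are at u 72 and 345 on row ~10, and the hole mouth's glint is centred at (209,44). In the side crop the hole is at (562,198) and the leg points almost at it.

Run:
```python
from h import *
s=load('wrist');g=lambda a,b,z:wray(s,280+a/4-.4,20+b/4-.4,z)[:2]
yw=-.099;X=np.array([np.cos(yw),np.sin(yw)]);Y=np.array([-X[1],X[0]]);o=s['p'][:2]
L=lambda p:(np.array([(p-o)@X,(p-o)@Y])*1e3).round(2)
zl=s['p'][2]-.0122+.00225;print('leg z',zl)
for n,a,b,z in(('tip',218,225,zl),('shank',219,590,zl),('hubL',72,10,.128),('hubR',345,10,.128),('glint',209,44,.129),('hub front',205,105,.128)):print(n,L(g(a,b,z)))
t=load('side');T=t['world_to_cam'];K=t['camera_matrix']
C=np.linalg.inv(T)[:3,3];print('cam',C.round(3))
def proj(P):
    q=K@(T[:3,:3]@P+T[:3,3]);q=q[:2]/q[2];return (400+(q[0]-273+.5)*8, (q[1]-166+.5)*8)
P=lambda x,y,z:np.array([*(o+X*x+Y*y),z])
print('proj tip',proj(P(.088,-.005,zl)),'shank',proj(P(.06,-.005,zl)));
for dy in(-.0065,-.005,-.0035):print('mouth',dy,proj(P(.1105,dy,.133)),'studtop',proj(P(.1195,dy,.151)))
```

```text
leg z 0.13366632672888704
tip [87.11 -4.99]
shank [45.13 -5.25]
hubL [115.19  12.  ]
hubR [115.58 -20.38]
glint [110.27  -4.15]
hub front [102.77  -3.69]
cam [-0.031  0.851  0.815]
proj tip (np.float64(624.8652752858952), np.float64(214.20501306679694)) shank (np.float64(699.2596627007529), np.float64(248.37610919101803))
mouth -0.0065 (np.float64(569.5513333697472), np.float64(186.916786066412)) studtop (np.float64(545.2885920244939), np.float64(126.28837496019923))
mouth -0.005 (np.float64(566.3350323705936), np.float64(189.1441295172251)) studtop (np.float64(542.0357788457909), np.float64(128.47794056481166))
mouth -0.0035 (np.float64(563.113515285705), np.float64(191.3750851966215)) studtop (np.float64(538.7776628693637), np.float64(130.67107564079174))
```

The leg needs to move about 0.8 mm to the left, and its height is fine. I'll correct that and advance until the tip is inside the mouth.

Emit:
play_rows(steps=[[0, -0.0016, 0.0008, 0, 0.6], [0.01, -0.0016, 0.0008, 0, 0.6], [0.02, -0.0016, 0.0008, 0, 0.6], [0.03, -0.0016, 0.0008, 0, 0.6], [0.038, -0.0016, 0.0008, 0, 0.6], [0.046, -0.0016, 0.0008, 0, 0.6], [0.054, -0.0016, 0.0008, 0, 0.6], [0.054, -0.0016, 0.0008, 0, 0.6]])

```text
clock: 7.55
tcp_pos: [0.4515, 0.0503, 0.1426]
ee_rot: [-3.142, 0.0, -0.1]
ft_force: [0.3, -0.4, -0.8]
width: 0.0238
finger_force: 59.1
```

```bash
cat >> h.py <<'E'
def st():
    o=r.get_obs();X=np.array([np.cos(-.099),np.sin(-.099)]);Y=np.array([-X[1],X[0]]);d=o['tcp_pos'][:2]-[0.42447444,0.05223449]
    F=o['ft_force'];print('t',o['clock'],'adv',(d@X*1e3).round(2),'lat',(d@Y*1e3).round(2),'z',o['tcp_pos'][2].round(4),'Fx,y,z',(F[:2]@X).round(2),(F[:2]@Y).round(2),F[2].round(2),'yaw',o['ee_rot'][2].round(4))
E
python3 - <<'E'
from h import *
st();snap('wrist');s=load('wrist');snap('side');t=load('side')
m=np.zeros((600,800,3),np.uint8);m[:,:400]=cv2.resize(s['pixels'][20:170,280:380],(400,600),interpolation=cv2.INTER_CUBIC)
m[:400,400:]=cv2.resize(t['pixels'][166:216,273:323],(400,400),interpolation=cv2.INTER_CUBIC);save('w5',m)
E
```

```text
t 7.55 adv 27.13 lat 0.7 z 0.1426 Fx,y,z 0.31 -0.38 -0.79 yaw -0.0996
```

View pics/w5.png

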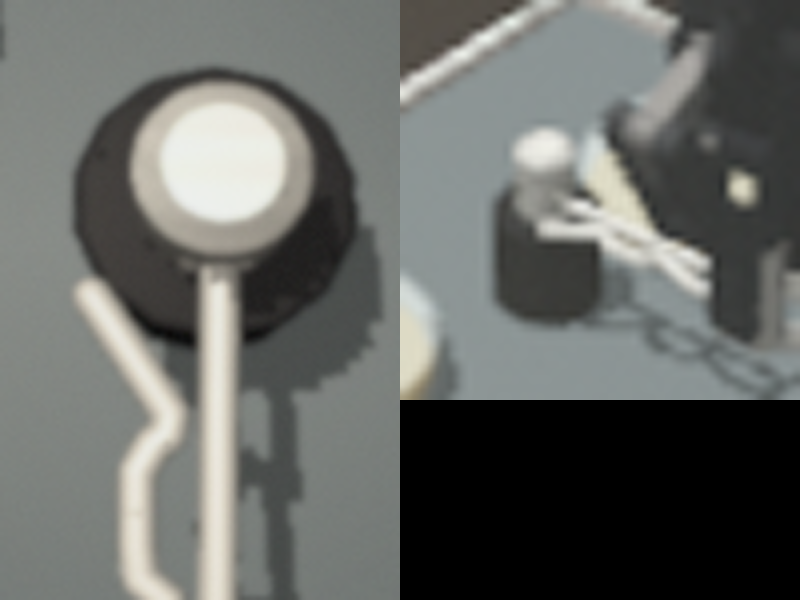

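The tip is in the mouth (leg at u 218, mouth centre about 219) with no force. I'll continue through the hole.

Emit:
play_rows(steps=[[0.004, 0, 0, 0, 0.6], [0.008, 0, 0, 0, 0.6], [0.012, 0, 0, 0, 0.6], [0.016, 0, 0, 0, 0.6], [0.02, 0, 0, 0, 0.6], [0.024, 0, 0, 0, 0.6], [0.024, 0, 0, 0, 0.6], [0.024, 0, 0, 0, 0.6]])

```text
clock: 8.45
tcp_pos: [0.4631, 0.0491, 0.1426]
ee_rot: [-3.141, 0.0, -0.1]
ft_force: [0.1, -0.4, -0.9]
width: 0.0244
finger_force: 59.1
```

```bash
python3 -c "
from h import *
st();s=snap('wrist');save('w6',cv2.resize(s['pixels'][20:170,280:380],(400,600),interpolation=cv2.INTER_CUBIC))"
```

```text
t 8.45 adv 38.71 lat 0.72 z 0.1426 Fx,y,z 0.16 -0.42 -0.94 yaw -0.0996
```

View pics/w6.png

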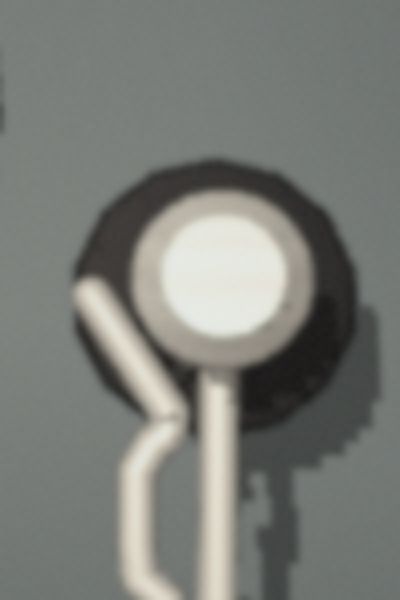

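The leg is through the hole's mouth with no force. From here I go by feel, tracking the stud's distance from the hand numerically.

```bash
cat >> h.py <<'E'
def track():
    st();snap('wrist');s=load('wrist');g=cv2.cvtColor(s['pixels'],cv2.COLOR_RGB2GRAY)
    try: T=np.load('pics/tpl.npy')
    except OSError: T=g[20+44:20+96,280+30:280+82].copy();np.save('pics/tpl.npy',T)
    m=cv2.matchTemplate(g[40:260,300:372],T,cv2.TM_CCOEFF_NORMED);_,sc,_,(x,y)=cv2.minMaxLoc(m)
    cx,cy=300+x+25.75,40+y+25
    if 0<y<m.shape[0]-1:
        a,b,c=m[y-1:y+2,x];cy+=.5*(a-c)/(a-2*b+c)
    w=wray(s,cx,cy,.151)[:2];X=np.array([np.cos(-.099),np.sin(-.099)]);Y=np.array([-X[1],X[0]]);d=w-s['p'][:2]
    print('match %.2f px %.1f,%.1f stud ahead of TCP %.2f (home 54), lat %.2f; stud x %.2f'%(sc,cx,cy,d@X*1e3,d@Y*1e3,(w-[0.42447444,0.05223449])@X*1e3))
E
python3 -c "from h import *;track()"
```

```text
t 8.5 adv 38.68 lat 0.72 z 0.1426 Fx,y,z -0.37 -0.07 -0.77 yaw -0.0995
match 1.00 px 335.8,89.0 stud ahead of TCP 79.06 (home 54), lat -4.98; stud x 117.74
```

Emit:
play_rows(steps=[[0.002, 0, 0, 0, 0.6], [0.004, 0, 0, 0, 0.6], [0.006, 0, 0, 0, 0.6], [0.008, 0, 0, 0, 0.6], [0.01, 0, 0, 0, 0.6], [0.012, 0, 0, 0, 0.6], [0.012, 0, 0, 0, 0.6], [0.012, 0, 0, 0, 0.6]])

```text
clock: 9.35
tcp_pos: [0.4691, 0.0486, 0.1427]
ee_rot: [-3.141, 0.0, -0.1]
ft_force: [-1.5, 2.5, -0.7]
width: 0.0241
finger_force: 59.2
```

```bash
python3 -c "from h import *;track()"
```

```text
t 9.35 adv 44.73 lat 0.77 z 0.1427 Fx,y,z -1.78 2.36 -0.73 yaw -0.0995
match 0.95 px 336.8,99.1 stud ahead of TCP 75.01 (home 54), lat -5.38; stud x 119.74
```

Emit:
play_rows(steps=[[0.0015, 0, 0, 0, 0.6], [0.003, 0, 0, 0, 0.6], [0.0045, 0, 0, 0, 0.6], [0.006, 0, 0, 0, 0.6], [0.0075, 0, 0, 0, 0.6], [0.008, 0, 0, 0, 0.6], [0.008, 0, 0, 0, 0.6], [0.008, 0, 0, 0, 0.6]])

```text
clock: 10.2
tcp_pos: [0.4731, 0.0481, 0.1427]
ee_rot: [-3.142, -0.0, -0.1]
ft_force: [-2.8, 2.7, 0.1]
width: 0.024
finger_force: 59.1
```

```bash
python3 -c "from h import *;track()"
```

```text
t 10.2 adv 48.77 lat 0.72 z 0.1427 Fx,y,z -3.02 2.46 0.1 yaw -0.0996
match 0.95 px 336.8,99.2 stud ahead of TCP 75.00 (home 54), lat -5.39; stud x 123.77
```

Emit:
play_rows(steps=[[0.002, 0, 0, 0, 0.6], [0.004, 0, 0, 0, 0.6], [0.006, 0, 0, 0, 0.6], [0.008, 0, 0, 0, 0.6], [0.01, 0, 0, 0, 0.6], [0.012, 0, 0, 0, 0.6], [0.012, 0, 0, 0, 0.6], [0.012, 0, 0, 0, 0.6]])

```text
clock: 11.05
tcp_pos: [0.4791, 0.0475, 0.1427]
ee_rot: [-3.142, -0.0, -0.1]
ft_force: [-1.0, 3.2, -0.6]
width: 0.024
finger_force: 59.1
```

```bash
python3 -c "from h import *;track()"
```

```text
t 11.05 adv 54.85 lat 0.7 z 0.1427 Fx,y,z -1.29 3.06 -0.6 yaw -0.0996
match 0.95 px 336.8,99.4 stud ahead of TCP 74.91 (home 54), lat -5.39; stud x 129.75
```

Emit:
play_rows(steps=[[0.002, 0, 0, 0, 0.6], [0.004, 0, 0, 0, 0.6], [0.006, 0, 0, 0, 0.6], [0.008, 0, 0, 0, 0.6], [0.01, 0, 0, 0, 0.6], [0.012, 0, 0, 0, 0.6], [0.012, 0, 0, 0, 0.6], [0.012, 0, 0, 0, 0.6]])

```text
clock: 11.9
tcp_pos: [0.4851, 0.0469, 0.1427]
ee_rot: [-3.142, -0.0, -0.1]
ft_force: [-1.8, 4.0, -0.8]
width: 0.0238
finger_force: 59.1
```

```bash
python3 -c "from h import *;track()"
```

```text
t 11.9 adv 60.82 lat 0.7 z 0.1427 Fx,y,z -2.16 3.85 -0.79 yaw -0.0996
match 0.95 px 336.8,99.4 stud ahead of TCP 74.91 (home 54), lat -5.39; stud x 135.74
```

Emit:
play_rows(steps=[[0.002, 0, 0, 0, 0.6], [0.004, 0, 0, 0, 0.6], [0.006, 0, 0, 0, 0.6], [0.008, 0, 0, 0, 0.6], [0.01, 0, 0, 0, 0.6], [0.012, 0, 0, 0, 0.6], [0.012, 0, 0, 0, 0.6], [0.012, 0, 0, 0, 0.6]])

```text
clock: 12.75
tcp_pos: [0.4909, 0.0468, 0.1426]
ee_rot: [-3.141, 0.001, -0.099]
ft_force: [-2.6, 7.9, -0.5]
width: 0.024
finger_force: 59.2
```

```bash
python3 -c "from h import *;track()"
```

```text
t 12.75 adv 66.61 lat 1.12 z 0.1426 Fx,y,z -3.36 7.63 -0.46 yaw -0.0993
match 0.91 px 336.8,110.1 stud ahead of TCP 70.65 (home 54), lat -5.37; stud x 137.26
```

The deck has met its stop and the stud is now gaining on the hand. The lateral force comes from the spring, so I'll ease 0.7 mm that way while advancing in smaller steps.

Emit:
play_rows(steps=[[0, -0.0014, 0, 0, 0.6], [0.001, -0.0014, 0, 0, 0.6], [0.002, -0.0014, 0, 0, 0.6], [0.003, -0.0014, 0, 0, 0.6], [0.004, -0.0014, 0, 0, 0.6], [0.005, -0.0014, 0, 0, 0.6], [0.006, -0.0014, 0, 0, 0.6], [0.006, -0.0014, 0, 0, 0.6]])

```text
clock: 13.6
tcp_pos: [0.4937, 0.047, 0.1425]
ee_rot: [-3.141, 0.001, -0.099]
ft_force: [-4.8, 5.3, 0.1]
width: 0.024
finger_force: 59.2
```

```bash
python3 -c "from h import *;track()"
```

```text
t 13.6 adv 69.43 lat 1.61 z 0.1425 Fx,y,z -5.31 4.75 0.1 yaw -0.0994
match 0.86 px 337.8,117.3 stud ahead of TCP 67.79 (home 54), lat -5.78; stud x 137.22
```

Emit:
play_rows(steps=[[0.001, -0.0004, 0, 0, 0.6], [0.002, -0.0006, 0, 0, 0.6], [0.003, -0.0006, 0, 0, 0.6], [0.004, -0.0006, 0, 0, 0.6], [0.004, -0.0006, 0, 0, 0.6], [0.004, -0.0006, 0, 0, 0.6], [0.004, -0.0006, 0, 0, 0.6], [0.004, -0.0006, 0, 0, 0.6]])

```text
clock: 14.45
tcp_pos: [0.4958, 0.0469, 0.1425]
ee_rot: [-3.141, 0.001, -0.1]
ft_force: [-4.4, 3.0, -1.7]
width: 0.0237
finger_force: 59.2
```

```bash
python3 -c "from h import *;track()"
```

```text
t 14.45 adv 71.52 lat 1.77 z 0.1425 Fx,y,z -4.71 2.59 -1.72 yaw -0.0996
match 0.84 px 337.8,122.6 stud ahead of TCP 65.68 (home 54), lat -5.80; stud x 137.20
```

Emit:
play_rows(steps=[[0.001, 0, 0, 0, 0.6], [0.002, 0, 0, 0, 0.6], [0.003, 0, 0, 0, 0.6], [0.004, 0, 0, 0, 0.6], [0.004, 0, 0, 0, 0.6], [0.004, 0, 0, 0, 0.6], [0.004, 0, 0, 0, 0.6], [0.004, 0, 0, 0, 0.6]])

```text
clock: 15.3
tcp_pos: [0.4981, 0.0467, 0.1427]
ee_rot: [-3.141, -0.0, -0.1]
ft_force: [-0.6, 3.6, -1.5]
width: 0.0238
finger_force: 59.2
```

```bash
python3 -c "from h import *;track()"
```

```text
t 15.3 adv 73.77 lat 1.74 z 0.1427 Fx,y,z -0.94 3.49 -1.51 yaw -0.0996
match 0.83 px 337.8,128.2 stud ahead of TCP 63.45 (home 54), lat -5.82; stud x 137.23
```

The push has dropped, so the nose is past the widest part. I'll follow the draw gently.

Emit:
play_rows(steps=[[0.001, 0, 0, 0, 0.6], [0.002, 0, 0, 0, 0.6], [0.003, 0, 0, 0, 0.6], [0.004, 0, 0, 0, 0.6], [0.004, 0, 0, 0, 0.6], [0.004, 0, 0, 0, 0.6], [0.004, 0, 0, 0, 0.6], [0.004, 0, 0, 0, 0.6]])

```text
clock: 16.15
tcp_pos: [0.5002, 0.0464, 0.1428]
ee_rot: [-3.141, -0.001, -0.1]
ft_force: [1.7, 4.2, -0.5]
width: 0.0241
finger_force: 59.2
```

```bash
python3 -c "from h import *;track()"
```

```text
t 16.15 adv 75.96 lat 1.71 z 0.1428 Fx,y,z 1.27 4.31 -0.5 yaw -0.0996
match 0.82 px 337.8,133.4 stud ahead of TCP 61.34 (home 54), lat -5.84; stud x 137.30
```

Emit:
play_rows(steps=[[0.001, 0, 0, 0, 0.6], [0.002, 0, 0, 0, 0.6], [0.003, 0, 0, 0, 0.6], [0.004, 0, 0, 0, 0.6], [0.005, 0, 0, 0, 0.6], [0.006, 0, 0, 0, 0.6], [0.006, 0, 0, 0, 0.6], [0.006, 0, 0, 0, 0.6]])

```text
clock: 17.0
tcp_pos: [0.5034, 0.0461, 0.1428]
ee_rot: [-3.142, -0.001, -0.1]
ft_force: [3.9, 2.6, -0.3]
width: 0.0236
finger_force: 59.2
```

```bash
python3 -c "from h import *;track()"
```

```text
t 17.0 adv 79.17 lat 1.67 z 0.1428 Fx,y,z 3.64 2.94 -0.26 yaw -0.0996
match 0.84 px 337.8,142.0 stud ahead of TCP 57.93 (home 54), lat -5.87; stud x 137.10
```

Emit:
play_rows(steps=[[0.001, 0, 0, 0, 0.6], [0.002, 0, 0, 0, 0.6], [0.003, 0, 0, 0, 0.6], [0.004, 0, 0, 0, 0.6], [0.004, 0, 0, 0, 0.6], [0.004, 0, 0, 0, 0.6], [0.004, 0, 0, 0, 0.6], [0.004, 0, 0, 0, 0.6]])

```text
clock: 17.85
tcp_pos: [0.5051, 0.0459, 0.1427]
ee_rot: [-3.142, -0.0, -0.1]
ft_force: [3.5, 1.0, -0.9]
width: 0.0242
finger_force: 59.2
```

```bash
python3 -c "from h import *;track()"
```

```text
t 17.85 adv 80.82 lat 1.66 z 0.1427 Fx,y,z 3.34 1.36 -0.89 yaw -0.0996
match 0.82 px 338.8,146.5 stud ahead of TCP 56.15 (home 54), lat -6.26; stud x 136.97
```

Emit:
play_rows(steps=[[0.001, 0, 0, 0, 0.6], [0.002, 0, 0, 0, 0.6], [0.0025, 0, 0, 0, 0.6], [0.0025, 0, 0, 0, 0.6], [0.0025, 0, 0, 0, 0.6], [0.0025, 0, 0, 0, 0.6], [0.0025, 0, 0, 0, 0.6], [0.0025, 0, 0, 0, 0.6]])

```text
clock: 18.7
tcp_pos: [0.5062, 0.0458, 0.1426]
ee_rot: [-3.142, 0.0, -0.1]
ft_force: [-2.1, 2.1, -0.9]
width: 0.0238
finger_force: 59.2
```

```bash
python3 -c "
from h import *
track();s=load('wrist');save('w7',cv2.resize(s['pixels'][60:260,260:410],(600,800)[0:1]+(600,),interpolation=cv2.INTER_CUBIC) if 0 else cv2.resize(s['pixels'][80:230,260:420],(640,600),interpolation=cv2.INTER_CUBIC))"
```

```text
t 18.7 adv 81.93 lat 1.7 z 0.1426 Fx,y,z -2.27 1.92 -0.93 yaw -0.0995
match 0.81 px 338.8,149.1 stud ahead of TCP 55.11 (home 54), lat -6.27; stud x 137.04
```

View pics/w7.png

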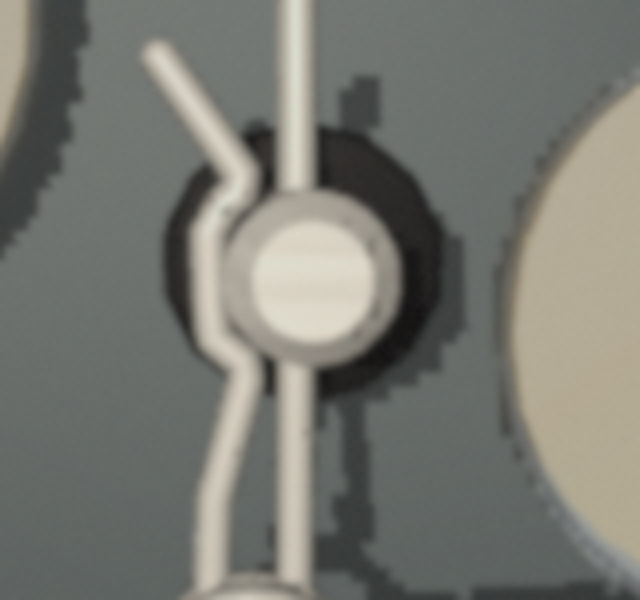

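The clip is home: the stud centre (313,280) sits in the middle of the hollow (rows 215–350), and the force has just reversed to a light push. I'll release and rise.

Emit:
play_rows(steps=[[0, 0, 0, 0, 0.35], [0, 0, 0, 0, 0.2], [0, 0, 0, 0, 0.1], [0, 0, 0, 0, 0.05], [0, 0, 0, 0, 0], [0, 0, 0, 0, 0], [0, 0, 0, 0, 0], [0, 0, 0, 0, 0]])

```text
clock: 19.55
tcp_pos: [0.5062, 0.0458, 0.1427]
ee_rot: [-3.141, 0.0, -0.1]
ft_force: [-0.3, -0.6, -0.5]
width: 0.0425
finger_force: 0.0
```

```bash
python3 -c "from h import *;track()"
```

```text
t 19.55 adv 82.0 lat 1.7 z 0.1427 Fx,y,z -0.27 -0.63 -0.53 yaw -0.0996
match 0.82 px 338.8,149.2 stud ahead of TCP 55.06 (home 54), lat -6.27; stud x 137.06
```

Emit:
play_rows(steps=[[0, 0, -0.01, 0, 0], [0, 0, -0.03, 0, 0], [0, 0, -0.06, 0, 0], [0, 0, -0.1, 0, 0], [0, 0, -0.16, 0, 0], [0, 0, -0.22, 0, 0], [0, 0, -0.24, 0, 0], [0, 0, -0.24, 0, 0]])

```text
clock: 20.4
tcp_pos: [0.5067, 0.0458, 0.2645]
ee_rot: [-3.141, -0.003, -0.1]
ft_force: [-0.0, -0.3, -0.0]
width: 0.0429
finger_force: 0.0
```

Run:
```python
from h import *
st();snap('wrist');s=load('wrist');p=s['pixels']
# numeric check: clip (bright, near-white) geometry relative to stud, at leg height
m=(p.min(2)>150).astype(np.uint8);n,lab,S,c=cv2.connectedComponentsWithStats(m[:300,250:420])
yw=-.099;X=np.array([np.cos(yw),np.sin(yw)]);Y=np.array([-X[1],X[0]]);ref=np.array([0.42447444,0.05223449])
for i in range(1,n):
    if S[i,4]<40: continue
    ys,xs=np.nonzero(lab==i);W=np.array([wray(s,u+250,v,.135)[:2] for u,v in zip(xs,ys)])-ref
    print(S[i],'x %.1f..%.1f y %.1f..%.1f'%((W@X).min()*1e3,(W@X).max()*1e3,(W@Y).min()*1e3,(W@Y).max()*1e3))
d=snap('top')
for u,v in((276,153),(341,177)): print(world(d,u,v))
a=np.load('pics/side.npz')
```

```text
t 20.4 adv 82.44 lat 1.71 z 0.2645 Fx,y,z 0.02 -0.32 -0.02 yaw -0.0996
[  0  27 170  10 810] x 227.2..231.6 y -81.2..63.8
[    0    34   170   185 22418] x 64.9..225.8 y -83.9..65.3
[  0 232  26   2  52] x 50.2..51.5 y 45.0..68.5
[   0  232  170   18 1504] x 34.9..51.7 y -88.1..69.7
[0.47261086 0.05504186 0.61251424]
[ 0.5243699  -0.03552883  0.1103987 ]
```

Run:
```python
from h import *
s=load('wrist');K=s['camera_matrix'];D=s['range_z'];v,u=np.mgrid[:300,200:460]
x=np.stack([u-K[0,2],v-K[1,2]],-1);n=np.hypot(x[...,0],x[...,1])+1e-9;th=n/K[0,0];d=D[:300,200:460]
c=np.stack([np.tan(th)*x[...,0]/n*d,np.tan(th)*x[...,1]/n*d,d],-1)
M=np.eye(4);M[:3,:3]=Ro.from_euler('xyz',s['e']).as_matrix();M[:3,3]=s['p'];T=M@s['T_tool_cam']
W=c@T[:3,:3].T+T[:3,3];X=np.array([np.cos(-.099),np.sin(-.099)]);Y=np.array([-X[1],X[0]]);q=W[...,:2]-[0.42447444,0.05223449]
a,b,z=(q@X*1e3)[d>0],(q@Y*1e3)[d>0],W[...,2][d>0]
f=lambda lo,hi,e:(z>lo)&(z<hi)&(abs(b)<25)&(a>55)&(a<185)&e
st_=f(.146,.156,a>0);print('stud top x,y',a[st_].mean(),b[st_].mean(),st_.sum())
e=f(.127,.145,a<105);print('eye x',a[e].min(),a[e].max(),'y',b[e].min(),b[e].max(),'z',np.median(z[e]),e.sum())
l=f(.124,.142,(a>158));print('legs beyond hub x',l.sum() and (a[l].min(),a[l].max()),'z',np.median(z[l]))
```

```text
stud top x,y 136.64792773425734 -4.221360306498781 402
eye x 65.2497848195806 104.98172689904385 y -10.141717981775695 14.229912038440547 z 0.12953331468906826 441
legs beyond hub x (np.float64(158.46309793119275), np.float64(168.41077733275728)) z 0.13890944667416286
```

The clip is home around the stud. The eye droops slightly within the hole's clearance, as expected, and the robot is clear.

```bash
python3 -c "
from workcell import r
print(r.hand_in())"
```

```text
the job is handed in; nothing more can be done
None
```

I locked the dish tray with the steel R-clip: the sprung leg snapped home around the stud at about 5 N of push, then I let go and handed the job in at about 20 s. The hand stayed clear of the dishes and the marker throughout; I didn't recheck dish_a (an arm blocked the top view) or the marker afterwards.

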